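# Fill the order kitting tray by sticker colour

### The arm

A 6-joint arm with a two-finger parallel gripper is mounted at the origin on a cart in front of the work surface, level with it; the furniture and walls round the work are solid. World frame = base frame: x ahead of the robot, y to its left, z up, the work surface at z = 0. Lengths are in m, angles in degrees, forces in N, time in s.
With the tool pointing down it reaches from about 0.4 to 0.825 m from the base axis. Payload 7 kg.
Tool frame: the origin (TCP) lies at the very end of the fingers, on their centre line; the grasp point (between the pads) lies 19 mm behind it; z points along the fingers, y is the line along which they close (so a half turn about z gives the same grasp; the last joint's range is limited). The gripper opens to 88 mm and grips with 3 to 60 N. Pads are 19 mm wide; open, the fingers measure 130 mm over their backs; the gripper's body (78 mm by 193 mm) begins 47 mm behind the grasp point.
Start: joints at [82.397, 20.546, 0.682, 0, -70.136, -16.507], TCP at [0.276, 0.616, 0.227] pointing down, gripper open.
Joint ranges: [-176.03, 176.03], [-82.01, 121.73], [-58.28, 71.71], [-173.87, 95.51], [-174.79, -0.11], [-173.66, 173.66]. Speed limits (degrees/s): [136.94, 136.94, 172.46, 180, 180, 180].

### API

Orientations are given as [roll, pitch, yaw] about the fixed x, y, z axes, in that order (R = Rz(yaw) Ry(pitch) Rx(roll)).
In Python, from plant import r gives the robot as it stands. The module is installed in compiled form; this text tells all that it offers.
- The arm moves only by the tool jog_arm, never from a script. Its arguments are lists of equal length, an entry for each row: "travel": the shift along the tool's x, y, z each as a share of 50 cm, from -1 to 1, a list of three; "dr": the turn, a rotation vector about the tool's x, y, z each as a share of 360 degrees, from -1 to 1, a list of three; "claw": the opening, from 0 (shut) to 1 (fully open). A call has exactly 10 rows; each row is the pose to reach, as a shift and turn from the pose commanded when the call began, along the tool's axes at that moment, turning the shorter way round; what a row does not reach only later rows make up. A row lasts 1/8 s, in which the tool goes at most 62.5 mm and 10.7 degrees, less where a joint would pass 70% of its speed; a pose out of reach is approached as far as the arm can. A call with a number of a shift or a turn outside -1 to 1 is refused whole. A call with a gripper value outside its range is refused whole. The fingers move at their own pace and stop on an object; "newtons" is the grip in N (left out, the last holds). Time passes only in rows, so rows that repeat a pose let the fingers close, or fill a call up. It gives the time, the measured TCP pose, the force, the opening and the grip force at its end, in the units of the state.
- r.get_state(): the state, without advancing time (a new reading comes with each control period).
- r.capture(name): name is "scene" or "top"; returns a dict with "pixels" (420x560x3 uint8, red, green, blue), "range_z" (420x560 float32, m along the optical axis (not along the pixel's ray), 0 where there is no reading), "fx", "fy", "cx", "cy" (pixels), "dist_coeffs" ([k1, k2, p1, p2, k3] as OpenCV has them; the pictures are not rectified), "position" and "attitude" of the camera in the world. Camera axes: x right, y up, looking along -z (the intrinsics and any distortion apply to the point x, -y, -z); pixel columns grow to the right and rows downward; lengths in m; the calibration is good to about 2 mm. A picture is of the moment at which its call begins.
- r.close_job(): hands the job in; it is judged then, once.
Trained networks look in the newest picture that a camera, given by its name, has taken for a name from the list of things; names that differ only in an ending like _2 or _b are one class to them, and where a whole thing is asked for, a point or a joint stands for the part that bears it (a point fixed in the world has none). Each returns a list of dicts, best first, with "conf" (0 to 1); they miss things now and then, are a little off and sometimes report something else, mostly with a low value. They report only what shows in the picture. A call takes as long as a camera call. They do not tell look-alikes from the thing itself.
- r.boxes_of(name, camera): "extent" ([left, top, right, bottom] in pixels, round what is visible of it).
- r.regions_of(name, camera): "pixels" (420x560 bool, what is visible of it) and "extent" ([left, top, right, bottom] in pixels, round what is visible of it).
- r.tip_of(name, camera): "at" ([column, row] in pixels: a listed point, or the origin of a listed thing).
The state is a dict: "time_s": time; "joints": joint angles; "qd": joint speeds; "joint_torque": joint torques, N m; "tcp_pos": TCP position; "eef_rot": TCP orientation; "contact_force": force on the tool from outside, world axes, zero at the start; "moment": the same for the moment, N m; "gripper_width": finger opening in m; "gripper_force": force on a finger pad.
Only numpy, scipy, OpenCV 4.12 (cv2) and the standard library are available. Lean on these libraries where they do the work, as an engineer would, in place of code of your own. Each camera call takes 0.05 s, during which the arm holds its last target. There are 200 camera calls.

### The job

Pack the order into the grey four-cell kitting tray: stand the kraft boxes with the red, blue and yellow stickers each upright in the middle of the mat of its own colour, and stand the black label roll on its flat face in the middle of the black mat. The box with the green sticker and the box without a sticker do not belong to this order: leave both standing where they are.

Things in the scene. Friction and masses are not known exactly. Their poses are not given: they have to be found in the camera images.
- box_red: small closed kraft cardboard box, 50 x 50 x 66 mm high, about 45 g (may be 0.7 to 1.4 times that), standing upright and loose on the bench, with a round red sticker, 38 mm across, on its lid. Origin: centre of its underside; z up, x and y square to its four sides. Rigid enough to pinch across two opposite sides.
- box_blue: small closed kraft cardboard box, 50 x 50 x 66 mm high, about 45 g (may be 0.7 to 1.4 times that), standing upright and loose on the bench, with a round blue sticker, 38 mm across, on its lid. Origin: centre of its underside; z up, x and y square to its four sides. Rigid enough to pinch across two opposite sides.
- box_yellow: small closed kraft cardboard box, 50 x 50 x 66 mm high, about 45 g (may be 0.7 to 1.4 times that), standing upright and loose on the bench, with a round yellow sticker, 38 mm across, on its lid. Origin: centre of its underside; z up, x and y square to its four sides. Rigid enough to pinch across two opposite sides.
- roll_black: black label roll with a pale cardboard core, a cylinder 48 mm in diameter and 37 mm high (solid for gripping), about 60 g (may be 0.7 to 1.4 times that), standing loose on its flat face on the bench. Origin: centre of its underside; z up along its axis. Pinch across its diameter near the top.
- box_green: small closed kraft cardboard box, 50 x 50 x 66 mm high, about 45 g (may be 0.7 to 1.4 times that), standing upright and loose on the bench, with a round green sticker, 38 mm across, on its lid; a look-alike that has no cell and stays where it is. Origin: centre of its underside; z up, x and y square to its four sides. Rigid enough to pinch across two opposite sides.
- box_plain: small closed kraft cardboard box, 50 x 50 x 66 mm high, about 45 g (may be 0.7 to 1.4 times that), standing upright and loose on the bench, with no sticker on its lid, only brown tape; a look-alike that has no cell and stays where it is. Origin: centre of its underside; z up, x and y square to its four sides. Rigid enough to pinch across two opposite sides.
- pad_red: red mat, 80 x 80 x 2 mm, on the floor of one cell of the fixed grey kitting tray. Origin: centre of its underside, 4 mm above the bench (its top: 6 mm); x, y parallel to the cell's walls. Tray: 188 x 188 mm, 2 x 2 cells, each 88 mm square inside, centres 92 mm apart, walls 4 mm thick, rising 16 mm above the bench. Which cell has which mat varies, as do the tray's place and yaw.
- pad_blue: blue mat, 80 x 80 x 2 mm, on the floor of one cell of the fixed grey kitting tray. Origin: centre of its underside, 4 mm above the bench (its top: 6 mm); x, y parallel to the cell's walls. Tray: 188 x 188 mm, 2 x 2 cells, each 88 mm square inside, centres 92 mm apart, walls 4 mm thick, rising 16 mm above the bench. Which cell has which mat varies, as do the tray's place and yaw.
- pad_yellow: yellow mat, 80 x 80 x 2 mm, on the floor of one cell of the fixed grey kitting tray. Origin: centre of its underside, 4 mm above the bench (its top: 6 mm); x, y parallel to the cell's walls. Tray: 188 x 188 mm, 2 x 2 cells, each 88 mm square inside, centres 92 mm apart, walls 4 mm thick, rising 16 mm above the bench. Which cell has which mat varies, as do the tray's place and yaw.
- pad_black: black mat, 80 x 80 x 2 mm, on the floor of one cell of the fixed grey kitting tray. Origin: centre of its underside, 4 mm above the bench (its top: 6 mm); x, y parallel to the cell's walls. Tray: 188 x 188 mm, 2 x 2 cells, each 88 mm square inside, centres 92 mm apart, walls 4 mm thick, rising 16 mm above the bench. Which cell has which mat varies, as do the tray's place and yaw.
There are look-alikes about, which are no part of the job. What is shaped like the box_red but orange is not meant.

How it is judged (in metres and radians):
At the end, for the whole second after the job is handed in: The red-, blue- and yellow-stickered boxes and the black roll are released, at rest and upright (0.1 rad), resting on the mat of their colour (underside under 8 mm above the mat's), centre within 15 mm of its centre. The green-stickered and plain boxes stand upright within 30 mm of their starts (horizontal distance between box_red and pad_red below 0.015 m and z of box_red in the frame of pad_red between -0.004 and 0.008 m and angle between each of box_red, box_blue, box_yellow, roll_black, box_green, box_plain's own z axis and vertical below 0.1 rad and linear speed of each of box_red, box_blue, box_yellow, roll_black below 0.02 m/s and angular speed of each of box_red, box_blue, box_yellow, roll_black below 0.2 rad/s and contact force between the fingers and box_red below 0.05 N and horizontal distance between box_blue and pad_blue below 0.015 m and z of box_blue in the frame of pad_blue between -0.004 and 0.008 m and contact force between the fingers and box_blue below 0.05 N and horizontal distance between box_yellow and pad_yellow below 0.015 m and z of box_yellow in the frame of pad_yellow between -0.004 and 0.008 m and contact force between the fingers and box_yellow below 0.05 N and horizontal distance between roll_black and pad_black below 0.015 m and z of roll_black in the frame of pad_black between -0.004 and 0.008 m and contact force between the fingers and roll_black below 0.05 N and distance of each of box_green, box_plain from where it was at the start of the episode below 0.03 m); the robot touches nothing.
It fails at once if the green-stickered box is disturbed (moved more than 30 mm) (distance of box_green from where it was at the start of the episode above 0.03 m).
It fails at once if the plain box is disturbed (moved more than 30 mm) (distance of box_plain from where it was at the start of the episode above 0.03 m).
It also fails if it takes over 120 s, if anything falls off the work surface, if the arm or the gripper's body presses on something with over 40 N, if the wrist force passes 120 N, or if a joint passes its speed limit or range.

## Working session

There is one attempt and no reset: what is moved stays moved. The work goes in short steps, Python scripts to look and compute and a tool call to move; the robot and the scene stay as the last step left them, time stands still between calls to the robot, and variables do not carry over. Pictures are saved under pics/ and viewed, at most 14 in all, crops included, and the job is handed in when it is done.

Besides the shell and the picture viewer there is one more tool, called after "Call:" in YAML: its name, and indented under it one key for each argument. jog_arm: Moves the arm, as the interface text tells. Its arguments: {"type":"object","properties":{"travel":{"type":"array"},"dr":{"type":"array"},"claw":{"type":"array"},"newtons":{"type":"number"}},"required":["travel","dr","claw"]}

```bash
mkdir -p pics; python3 - <<'E'
from plant import r
import cv2,numpy as np
s=r.get_state(); print({k:np.round(v,4).tolist() for k,v in s.items()})
for n in("top","scene"):
    c=r.capture(n); cv2.imwrite(f"pics/{n}0.png",c["pixels"][:,:,::-1])
    print(n,c["position"],c["attitude"],c["fx"],c["fy"],c["cx"],c["cy"],c["dist_coeffs"])
    np.savez(f"{n}0.npz",**c)
E
```

```text
{'time_s': 0.0, 'joints': [82.3971, 20.5907, 0.6343, -0.0203, -70.1373, -16.5079], 'qd': [-0.027, 0.0115, 0.0083, 0.0139, -0.1165, 0.0155], 'joint_torque': [0.0008, -58.2715, 29.3069, 6.9977, 0.007, -0.0002], 'tcp_pos': [0.2756, 0.6157, 0.2256], 'eef_rot': [179.9048, -0.0084, -24.1177], 'contact_force': [-0.6923, 0.9402, 0.5637], 'moment': [0.0094, -0.0597, -0.0591], 'gripper_force': 0.0, 'gripper_width': 0.0879}
top [0.28950006 0.08949262 1.22593597] [ 11.81388512   0.18726931 -88.6470367 ] 481.03357793287586 481.03357793287586 279.10802809825356 209.9487999319856 [-0.04554403  0.          0.          0.          0.        ]
scene [-0.05981431 -0.92755384  0.6050578 ] [ 65.05619153   0.11121668 -30.51561061] 490.01531545319835 490.01531545319835 270.12205920134653 203.20852718660015 [-0.14944084  0.          0.          0.          0.        ]
```

View pics/top0.png

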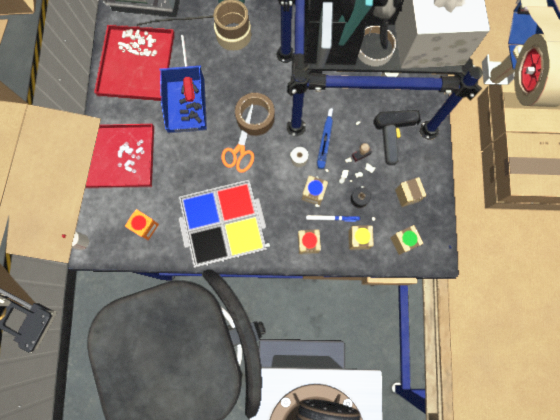

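View pics/scene0.png

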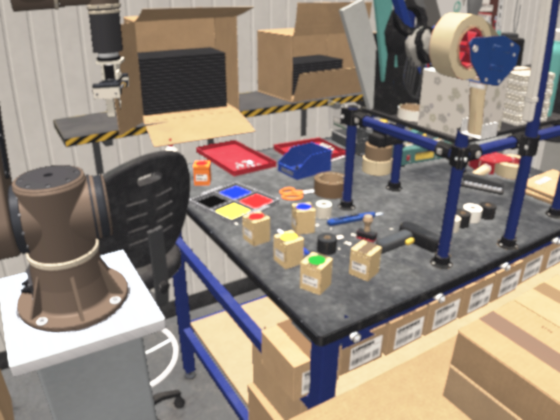

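The top view shows the red (309,240), blue (315,188), yellow (362,236), green (408,239) and plain (411,191) boxes, and the roll at (361,197). The tray centre is at (222,223): blue mat upper left, red upper right, black lower left and yellow lower right. The orange decoy is at (141,223). The scene view confirms the layout, and the post frame lies beyond the work.

```bash
cat > h.py <<'E'
import numpy as np,cv2
from scipy.spatial.transform import Rotation as R
def cloud(c):
    """world xyz per pixel"""
    K=np.array([[c["fx"],0,c["cx"]],[0,c["fy"],c["cy"]],[0,0,1.]])
    h,w=c["range_z"].shape
    uv=np.stack(np.meshgrid(np.arange(w),np.arange(h)),-1).reshape(-1,1,2).astype(float)
    n=cv2.undistortPoints(uv,K,np.array(c["dist_coeffs"],float)).reshape(h,w,2)
    z=c["range_z"]
    p=np.stack([n[...,0]*z,-n[...,1]*z,-z],-1)
    return p@R.from_euler("xyz",c["attitude"],degrees=True).as_matrix().T+c["position"]
def rect(xy):
    (c,s,a)=cv2.minAreaRect((xy*1000).astype(np.float32)); return np.round(c,1),np.round(s,1),round(a,1)
E
python3 - <<'E'
from h import *
from plant import r
c=dict(np.load("top0.npz")); P=cloud(c); hsv=cv2.cvtColor(c["pixels"],cv2.COLOR_RGB2HSV)
Z=P[...,2]; print("bench z",np.median(Z[150:170,200:215]),np.median(Z[255:262,290:400]))
px=dict(red=(309,240),blue=(315,188),yellow=(362,236),green=(408,239),plain=(411,191),roll=(361,197))
for n,(u,v) in px.items():
    zt=.037 if n=="roll" else .066
    m=np.zeros(Z.shape,bool); m[v-18:v+19,u-18:u+19]=1
    m&=abs(Z-zt)<.008
    q=P[m]; print(n,m.sum(),"mean",np.round(q.mean(0)*1000,1),"med z",np.median(q[:,2]),rect(q[:,:2]))
for n,(u,v) in dict(blue=(202,209),red=(237,201),black=(208,245),yellow=(243,236)).items():
    p=c["pixels"].astype(int); d=abs(p-p[v,u]).sum(-1)<90
    m=np.zeros(Z.shape,bool); m[v-24:v+25,u-24:u+25]=1; m&=d
    k,l,_,_=cv2.connectedComponentsWithStats(m.astype(np.uint8)); m=l==l[v,u]
    q=P[m]; print("pad",n,m.sum(),np.round(q.mean(0)*1000,1),rect(q[:,:2]))
for n in["box_red","box_blue","roll_black","pad_red","pad_black"]:
    print(n,[(np.round(x["at"],1).tolist(),round(x["conf"],2)) for x in r.tip_of(n,"top")])
E
```

```text
bench z 0.0010204273469517355 0.0013704260498286214
red 436 mean [459.9  23.6  67.6] med z 0.0677347017355795 (array([460.2,  23.6]), array([51.5, 50.2]), 4.5)
blue 409 mean [591.2  10.9  67.6] med z 0.06770572347603898 (array([592.3,  10.8]), array([49.6, 51.4]), 72.4)
yellow 418 mean [ 473.2 -103.9   67.5] med z 0.06765268312800532 (array([ 473.6, -104.4]), array([50.5, 48.1]), 3.7)
green 445 mean [ 469.1 -217.8   67.5] med z 0.06767767905913291 (array([ 470.1, -219.3]), array([51. , 52.4]), 24.6)
plain 406 mean [ 591.7 -232.    66.9] med z 0.06697346726889586 (array([ 591.5, -232.8]), array([49.7, 52.4]), 18.6)
roll 260 mean [ 579.7 -107.9   37.5] med z 0.03789120415900715 (array([ 580.5, -108.4]), array([44.6, 46.1]), 68.3)
pad blue 863 [537.1 301.4  13. ] (array([421.6, 227.9]), array([371.5,  92.2]), 32.4)
pad red 855 [561.3 213.1  14.5] (array([440.1, 176.3]), array([338.9,  77.9]), 17.0)
pad black 847 [449.6 277.7  10.1] (array([373.3, 217.2]), array([290.5,  94.5]), 38.7)
pad yellow 1004 [474.  188.9   9.6] (array([396.2, 165.1]), array([248.4,  81.9]), 17.1)
box_red [([147.9, 230.8], 0.9), ([306.1, 240.4], 0.7), ([406.4, 243.9], 0.25)]
box_blue [([311.9, 195.1], 0.64)]
roll_black [([360.3, 195.8], 0.88)]
pad_red [([235.2, 203.2], 0.95)]
pad_black [([208.4, 244.5], 0.71)]
```

```bash
python3 - <<'E'
from h import *
c=dict(np.load("top0.npz")); P=cloud(c); Z=P[...,2]; valid=c["range_z"]>0
p=c["pixels"].astype(int)
cs={}
for n,(u,v) in dict(blue=(202,209),red=(237,201),black=(208,245),yellow=(243,236)).items():
    d=abs(p-p[v,u]).sum(-1)<90
    m=np.zeros(Z.shape,bool); m[v-24:v+25,u-24:u+25]=1; m&=d
    k,l,_,_=cv2.connectedComponentsWithStats(m.astype(np.uint8)); m=(l==l[v,u])
    m2=m&valid&(abs(Z-.007)<.006); q=P[m2]
    r_=rect(q[:,:2]); cs[n]=r_[0]; print("pad",n,m.sum(),m2.sum(),np.round(np.median(q[:,2])*1000,1),np.round(q.mean(0)*1000,1),r_)
C=np.mean(list(cs.values()),0); print("centre",C,{n:np.round(v-C,1) for n,v in cs.items()})
for a,b in(("black","blue"),("yellow","red")):
    d=cs[b]-cs[a]; print(np.linalg.norm(d),np.degrees(np.arctan2(d[1],d[0])))
for a,b in(("yellow","black"),("red","blue")):
    d=cs[b]-cs[a]; print(np.linalg.norm(d),np.degrees(np.arctan2(-d[0],d[1])))
# obstacles higher than 0.1 within work
m=valid&(Z>.09)&(P[...,0]>.35)&(P[...,0]<.85)&(P[...,1]>-.35)&(P[...,1]<.65)
for x in np.arange(.35,.85,.05):
    k=m&(P[...,0]>=x)&(P[...,0]<x+.05)
    if k.sum()>3: print(round(x,2),k.sum(),"y",np.round(np.percentile(P[k][:,1],[0,50,100]),2),"z",np.round(np.percentile(P[k][:,2],[0,50,100]),2))
m=valid&(P[...,0]>.35)&(P[...,0]<.75)&(P[...,1]>.05)&(P[...,1]<.65)&(Z<.9);print("max z left",P[m][Z[m].argmax()])
E
```

```text
pad blue 863 842 7.2 [538.2 302.5   7.3] (array([538.9, 302.6]), array([78.4, 77.4]), 15.5)
pad red 855 840 7.3 [562.9 214.    7.4] (array([563.5, 214.1]), array([78.7, 76.8]), 15.7)
pad black 847 834 7.2 [449.9 278.1   7.2] (array([450.5, 278.1]), array([75.2, 75.3]), 15.5)
pad yellow 1004 984 7.2 [474.4 189.    7.2] (array([474.7, 189.3]), array([82.5, 81.3]), 15.3)
centre [506.9   246.025] {'blue': array([32. , 56.6]), 'red': array([ 56.6, -31.9]), 'black': array([-56.4,  32.1]), 'yellow': array([-32.2, -56.7])}
91.73227349193955 15.490677039229718
92.19804770167318 15.60394714505673
92.03847021762151 15.24419898153702
91.85537545511426 15.534127741322337
0.35 308 y [0.21 0.26 0.65] z [0.09 0.13 0.19]
0.4 591 y [0.59 0.62 0.65] z [0.1  0.11 0.12]
0.45 628 y [0.58 0.62 0.65] z [0.1  0.11 0.12]
0.5 686 y [0.58 0.61 0.65] z [0.1  0.11 0.13]
0.55 719 y [0.57 0.61 0.65] z [0.1  0.11 0.13]
0.6 1543 y [-0.35 -0.31  0.65] z [0.1  0.48 0.55]
0.65 2150 y [-0.33 -0.31  0.65] z [0.1  0.48 0.57]
0.7 2878 y [-0.35  0.02  0.65] z [0.1  0.49 0.59]
0.75 8174 y [-0.35 -0.16  0.65] z [0.09 0.3  0.58]
0.8 7574 y [-0.35 -0.15  0.08] z [0.2  0.4  0.52]
max z left [0.71523183 0.55411736 0.53453132]
```

```bash
cat > plan.py <<'E'
import numpy as np
from math import cos,sin,radians,hypot
def plan(cur,wps):
    """cur=(x,y,z,yaw); wps: (x,y,z mm, yaw deg, claw, rows). Prints calls of 10 rows."""
    rows=[];p=np.array(cur,float)
    for *q,cl,n in wps:
        q=np.array(q,float); n=int(max(n,np.ceil(np.linalg.norm(q[:3]-p[:3])/60),np.ceil(abs(q[3]-p[3])/10)))
        rows+=[(p+(q-p)*(i+1)/n,cl) for i in range(n)]; p=q
    while len(rows)%10: rows.append(rows[-1])
    b=np.array(cur,float)
    for k in range(0,len(rows),10):
        T=[];D=[];C=[];a=radians(b[3]);X=np.array([cos(a),sin(a),0]);Y=np.array([sin(a),-cos(a),0])
        for q,cl in rows[k:k+10]:
            d=q[:3]-b[:3]; T.append([round(float(v)/500,3)+0. for v in(d@X,d@Y,-d[2])]); D.append([0,0,round(-(q[3]-b[3])/360,4)+0.]); C.append(cl)
        t=np.array(T[-1])*500; b=np.array([*(b[:3]+X*t[0]+Y*t[1]-[0,0,t[2]]),b[3]-D[-1][2]*360])
        print("travel",str(T).replace(" ",""));print("dr",str(D).replace(" ",""));print("claw",C); print("-> cmd",np.round(b,2).tolist())
E
python3 - <<'E'
from plan import plan
plan((276,616,227,-24.1),[(430,370,210,5,.8,5),(580,-108,160,15.5,.8,9),(580,-108,15,15.5,.8,4),(580,-108,15,15.5,.8,2)])
E
```

```text
travel [[0.096,0.065,0.007],[0.193,0.129,0.014],[0.289,0.194,0.02],[0.386,0.259,0.027],[0.482,0.323,0.034],[0.556,0.407,0.045],[0.63,0.49,0.056],[0.703,0.573,0.067],[0.777,0.657,0.078],[0.851,0.74,0.09]]
dr [[0,0,np.float64(-0.0162)],[0,0,np.float64(-0.0323)],[0,0,np.float64(-0.0485)],[0,0,np.float64(-0.0647)],[0,0,np.float64(-0.0808)],[0,0,np.float64(-0.0841)],[0,0,np.float64(-0.0873)],[0,0,np.float64(-0.0906)],[0,0,np.float64(-0.0938)],[0,0,np.float64(-0.097)]]
claw [0.8, 0.8, 0.8, 0.8, 0.8, 0.8, 0.8, 0.8, 0.8, 0.8]
-> cmd [513.33, 104.51, 182.0, 10.82]
travel [[0.013,0.111,0.011],[0.026,0.221,0.022],[0.038,0.332,0.033],[0.051,0.442,0.044],[0.051,0.442,0.117],[0.051,0.442,0.189],[0.051,0.442,0.262],[0.051,0.442,0.334],[0.051,0.442,0.334],[0.051,0.442,0.334]]
dr [[0,0,np.float64(-0.0033)],[0,0,np.float64(-0.0065)],[0,0,np.float64(-0.0098)],[0,0,np.float64(-0.013)],[0,0,np.float64(-0.013)],[0,0,np.float64(-0.013)],[0,0,np.float64(-0.013)],[0,0,np.float64(-0.013)],[0,0,np.float64(-0.013)],[0,0,np.float64(-0.013)]]
claw [0.8, 0.8, 0.8, 0.8, 0.8, 0.8, 0.8, 0.8, 0.8, 0.8]
-> cmd [579.86, -107.78, 15.0, 15.5]
```

Call:
jog_arm:
  travel:
    - [0.096,0.065,0.007]
    - [0.193,0.129,0.014]
    - [0.289,0.194,0.02]
    - [0.386,0.259,0.027]
    - [0.482,0.323,0.034]
    - [0.556,0.407,0.045]
    - [0.63,0.49,0.056]
    - [0.703,0.573,0.067]
    - [0.777,0.657,0.078]
    - [0.851,0.74,0.09]
  dr:
    - [0,0,-0.016]
    - [0,0,-0.032]
    - [0,0,-0.048]
    - [0,0,-0.065]
    - [0,0,-0.081]
    - [0,0,-0.084]
    - [0,0,-0.087]
    - [0,0,-0.091]
    - [0,0,-0.094]
    - [0,0,-0.097]
  claw: [0.8,0.8,0.8,0.8,0.8,0.8,0.8,0.8,0.8,0.8]
  newtons: 12

```text
time_s: 1.6
tcp_pos: [0.5134, 0.1029, 0.1818]
eef_rot: [-180.0, -0.1, 10.9]
contact_force: [1.5, 0.4, -0.6]
gripper_width: 0.0704
gripper_force: 0.0
```

Tracks well. Descend to the roll next.

Call:
jog_arm:
  travel:
    - [0.013,0.111,0.011]
    - [0.026,0.221,0.022]
    - [0.038,0.332,0.033]
    - [0.051,0.442,0.044]
    - [0.051,0.442,0.117]
    - [0.051,0.442,0.189]
    - [0.051,0.442,0.262]
    - [0.051,0.442,0.334]
    - [0.051,0.442,0.334]
    - [0.051,0.442,0.334]
  dr:
    - [0,0,-0.003]
    - [0,0,-0.007]
    - [0,0,-0.01]
    - [0,0,-0.013]
    - [0,0,-0.013]
    - [0,0,-0.013]
    - [0,0,-0.013]
    - [0,0,-0.013]
    - [0,0,-0.013]
    - [0,0,-0.013]
  claw: [0.8,0.8,0.8,0.8,0.8,0.8,0.8,0.8,0.8,0.8]

```text
time_s: 2.85
tcp_pos: [0.5804, -0.1077, 0.0157]
eef_rot: [180.0, -0.1, 15.5]
contact_force: [1.0, 0.1, 0.5]
gripper_width: 0.0698
gripper_force: 0.0
```

```bash
sed -i 's/round(-(q\[3\]-b\[3\])\/360,4)+0\./round(float(-(q[3]-b[3])\/360),3)+0./' plan.py; python3 - <<'E'
from plan import plan
plan((580,-108,15,15.5),[(580,-108,15,15.5,0,6),(580,-108,75,15.5,0,4),(540,90,110,15.5,0,4),(450,278,100,15.5,0,4),(450,278,23,15.5,0,4),(450,278,22,15.5,0,2),(450,278,22,15.5,.72,4),(450,278,122,15.5,.72,2)])
E
```

```text
travel [[0.0,0.0,0.0],[0.0,0.0,0.0],[0.0,0.0,0.0],[0.0,0.0,0.0],[0.0,0.0,0.0],[0.0,0.0,0.0],[0.0,0.0,-0.03],[0.0,0.0,-0.06],[0.0,0.0,-0.09],[0.0,0.0,-0.12]]
dr [[0,0,0.0],[0,0,0.0],[0,0,0.0],[0,0,0.0],[0,0,0.0],[0,0,0.0],[0,0,0.0],[0,0,0.0],[0,0,0.0],[0,0,0.0]]
claw [0, 0, 0, 0, 0, 0, 0, 0, 0, 0]
-> cmd [580.0, -108.0, 75.0, 15.5]
travel [[0.007,-0.101,-0.018],[0.014,-0.201,-0.035],[0.022,-0.302,-0.052],[0.029,-0.403,-0.07],[0.01,-0.506,-0.065],[-0.008,-0.608,-0.06],[-0.026,-0.711,-0.055],[-0.044,-0.813,-0.05],[-0.044,-0.813,-0.011],[-0.044,-0.813,0.027]]
dr [[0,0,0.0],[0,0,0.0],[0,0,0.0],[0,0,0.0],[0,0,0.0],[0,0,0.0],[0,0,0.0],[0,0,0.0],[0,0,0.0],[0,0,0.0]]
claw [0, 0, 0, 0, 0, 0, 0, 0, 0, 0]
-> cmd [450.17, 277.84, 61.5, 15.5]
travel [[0.0,0.0,0.038],[0.0,0.0,0.077],[0.0,0.0,0.078],[0.0,0.0,0.079],[0.0,0.0,0.079],[0.0,0.0,0.079],[0.0,0.0,0.079],[0.0,0.0,0.079],[0.0,0.0,-0.021],[0.0,0.0,-0.121]]
dr [[0,0,0.0],[0,0,0.0],[0,0,0.0],[0,0,0.0],[0,0,0.0],[0,0,0.0],[0,0,0.0],[0,0,0.0],[0,0,0.0],[0,0,0.0]]
claw [0, 0, 0, 0, 0.72, 0.72, 0.72, 0.72, 0.72, 0.72]
-> cmd [450.17, 277.84, 122.0, 15.5]
```

Call:
jog_arm:
  travel:
    - [0,0,0]
    - [0,0,0]
    - [0,0,0]
    - [0,0,0]
    - [0,0,0]
    - [0,0,0]
    - [0,0,-0.05]
    - [0,0,-0.1]
    - [0,0,-0.15]
    - [0,0,-0.2]
  dr:
    - [0,0,0]
    - [0,0,0]
    - [0,0,0]
    - [0,0,0]
    - [0,0,0]
    - [0,0,0]
    - [0,0,0]
    - [0,0,0]
    - [0,0,0]
    - [0,0,0]
  claw: [0,0,0,0,0,0,0,0,0,0]
  newtons: 12

```text
time_s: 4.1
tcp_pos: [0.5792, -0.1077, 0.1152]
eef_rot: [-180.0, 0.0, 15.5]
contact_force: [0.0, 0.9, -1.2]
gripper_width: 0.0482
gripper_force: 12.0
```

Held (48 mm). Carry it over from z=115, ending at z=61.

Call:
jog_arm:
  travel:
    - [0.007,-0.101,0]
    - [0.014,-0.201,0]
    - [0.022,-0.302,0]
    - [0.029,-0.403,0]
    - [0.01,-0.506,0]
    - [-0.008,-0.608,0]
    - [-0.026,-0.711,0]
    - [-0.044,-0.813,0]
    - [-0.044,-0.813,0.054]
    - [-0.044,-0.813,0.108]
  dr:
    - [0,0,0]
    - [0,0,0]
    - [0,0,0]
    - [0,0,0]
    - [0,0,0]
    - [0,0,0]
    - [0,0,0]
    - [0,0,0]
    - [0,0,0]
    - [0,0,0]
  claw: [0,0,0,0,0,0,0,0,0,0]

```text
time_s: 5.35
tcp_pos: [0.4492, 0.2791, 0.0602]
eef_rot: [-180.0, -0.0, 15.6]
contact_force: [0.1, -0.9, -0.5]
gripper_width: 0.0479
gripper_force: 12.0
```

Call:
jog_arm:
  travel:
    - [0,0,0.038]
    - [0,0,0.076]
    - [0,0,0.078]
    - [0,0,0.078]
    - [0,0,0.078]
    - [0,0,0.078]
    - [0,0,0.078]
    - [0,0,0.078]
    - [0,0,-0.021]
    - [0,0,-0.121]
  dr:
    - [0,0,0]
    - [0,0,0]
    - [0,0,0]
    - [0,0,0]
    - [0,0,0]
    - [0,0,0]
    - [0,0,0]
    - [0,0,0]
    - [0,0,0]
    - [0,0,0]
  claw: [0,0,0,0,0.72,0.72,0.72,0.72,0.72,0.72]

```text
time_s: 6.6
tcp_pos: [0.4494, 0.2777, 0.1218]
eef_rot: [179.9, 0.1, 15.5]
contact_force: [1.0, 0.3, -0.3]
gripper_width: 0.0631
gripper_force: 0.0
```

```bash
python3 - <<'E'
from plan import plan
print("red");plan((450,278,121.5,15.5),[(450,278,140,15.5,.75,1),(460,24,125,4.5,.75,5),(460,24,35,4.5,.75,3),(460,24,35,4.5,.75,1),(460,24,35,4.5,0,6),(460,24,135,4.5,0,4),(563,214,135,15.5,0,4),(563,214,43,15.5,0,4),(563,214,42,15.5,0,2),(563,214,42,15.5,.74,4),(563,214,142,15.5,.74,2)])
E
```

```text
red
travel [[0.0,0.0,-0.037],[-0.023,0.099,-0.031],[-0.047,0.198,-0.025],[-0.07,0.297,-0.019],[-0.093,0.396,-0.013],[-0.116,0.495,-0.007],[-0.116,0.495,0.053],[-0.116,0.495,0.113],[-0.116,0.495,0.173],[-0.116,0.495,0.173]]
dr [[0,0,0.0],[0,0,0.006],[0,0,0.012],[0,0,0.018],[0,0,0.024],[0,0,0.031],[0,0,0.031],[0,0,0.031],[0,0,0.031],[0,0,0.031]]
claw [0.75, 0.75, 0.75, 0.75, 0.75, 0.75, 0.75, 0.75, 0.75, 0.75]
-> cmd [460.25, 24.0, 35.0, 4.34]
travel [[-0.001,0.0,0.0],[-0.001,0.0,0.0],[-0.001,0.0,0.0],[-0.001,0.0,0.0],[-0.001,0.0,0.0],[-0.001,0.0,0.0],[-0.001,0.0,-0.05],[-0.001,0.0,-0.1],[-0.001,0.0,-0.15],[-0.001,0.0,-0.2]]
dr [[0,0,0.0],[0,0,0.0],[0,0,0.0],[0,0,0.0],[0,0,0.0],[0,0,0.0],[0,0,0.0],[0,0,0.0],[0,0,0.0],[0,0,0.0]]
claw [0, 0, 0, 0, 0, 0, 0, 0, 0, 0]
-> cmd [459.75, 23.96, 135.0, 4.34]
travel [[0.059,-0.091,0.0],[0.118,-0.182,0.0],[0.176,-0.273,0.0],[0.235,-0.363,0.0],[0.235,-0.363,0.046],[0.235,-0.363,0.092],[0.235,-0.363,0.138],[0.235,-0.363,0.184],[0.235,-0.363,0.185],[0.235,-0.363,0.186]]
dr [[0,0,-0.008],[0,0,-0.016],[0,0,-0.023],[0,0,-0.031],[0,0,-0.031],[0,0,-0.031],[0,0,-0.031],[0,0,-0.031],[0,0,-0.031],[0,0,-0.031]]
claw [0, 0, 0, 0, 0, 0, 0, 0, 0, 0]
-> cmd [563.18, 213.84, 42.0, 15.5]
travel [[0.0,0.0,0.0],[0.0,0.0,0.0],[0.0,0.0,0.0],[0.0,0.0,0.0],[0.0,0.0,-0.1],[0.0,0.0,-0.2],[0.0,0.0,-0.2],[0.0,0.0,-0.2],[0.0,0.0,-0.2],[0.0,0.0,-0.2]]
dr [[0,0,0.0],[0,0,0.0],[0,0,0.0],[0,0,0.0],[0,0,0.0],[0,0,0.0],[0,0,0.0],[0,0,0.0],[0,0,0.0],[0,0,0.0]]
claw [0.74, 0.74, 0.74, 0.74, 0.74, 0.74, 0.74, 0.74, 0.74, 0.74]
-> cmd [563.18, 213.84, 142.0, 15.5]
```

Call:
jog_arm:
  travel:
    - [0,0,-0.037]
    - [-0.023,0.099,-0.031]
    - [-0.047,0.198,-0.025]
    - [-0.07,0.297,-0.019]
    - [-0.093,0.396,-0.013]
    - [-0.116,0.495,-0.007]
    - [-0.116,0.495,0.053]
    - [-0.116,0.495,0.113]
    - [-0.116,0.495,0.173]
    - [-0.116,0.495,0.173]
  dr:
    - [0,0,0]
    - [0,0,0.006]
    - [0,0,0.012]
    - [0,0,0.018]
    - [0,0,0.024]
    - [0,0,0.031]
    - [0,0,0.031]
    - [0,0,0.031]
    - [0,0,0.031]
    - [0,0,0.031]
  claw: [0.78,0.78,0.78,0.78,0.78,0.78,0.78,0.78,0.78,0.78]

```text
time_s: 7.85
tcp_pos: [0.4583, 0.0233, 0.0331]
eef_rot: [179.9, 0.2, 4.3]
contact_force: [-0.3, -0.1, -0.3]
gripper_width: 0.0685
gripper_force: 0.0
```

Call:
jog_arm:
  travel:
    - [0,0,0]
    - [0,0,0]
    - [0,0,0]
    - [0,0,0]
    - [0,0,0]
    - [0,0,0]
    - [0,0,-0.05]
    - [0,0,-0.1]
    - [0,0,-0.15]
    - [0,0,-0.2]
  dr:
    - [0,0,0]
    - [0,0,0]
    - [0,0,0]
    - [0,0,0]
    - [0,0,0]
    - [0,0,0]
    - [0,0,0]
    - [0,0,0]
    - [0,0,0]
    - [0,0,0]
  claw: [0,0,0,0,0,0,0,0,0,0]

```text
time_s: 9.1
tcp_pos: [0.4598, 0.0241, 0.1358]
eef_rot: [-180.0, -0.0, 4.3]
contact_force: [0.4, -0.1, -0.9]
gripper_width: 0.0501
gripper_force: 12.0
```

Held. Place red and look.

Call:
jog_arm:
  travel:
    - [0.059,-0.091,0]
    - [0.118,-0.182,0]
    - [0.176,-0.273,0]
    - [0.235,-0.363,0]
    - [0.235,-0.363,0.046]
    - [0.235,-0.363,0.092]
    - [0.235,-0.363,0.138]
    - [0.235,-0.363,0.184]
    - [0.235,-0.363,0.185]
    - [0.235,-0.363,0.186]
  dr:
    - [0,0,-0.008]
    - [0,0,-0.016]
    - [0,0,-0.023]
    - [0,0,-0.031]
    - [0,0,-0.031]
    - [0,0,-0.031]
    - [0,0,-0.031]
    - [0,0,-0.031]
    - [0,0,-0.031]
    - [0,0,-0.031]
  claw: [0,0,0,0,0,0,0,0,0,0]

```text
time_s: 10.35
tcp_pos: [0.5636, 0.2141, 0.0423]
eef_rot: [-180.0, -0.0, 15.5]
contact_force: [0.3, 0.6, 1.4]
gripper_width: 0.0498
gripper_force: 12.0
```

Call:
jog_arm:
  travel:
    - [0,0,0]
    - [0,0,0]
    - [0,0,0]
    - [0,0,0]
    - [0,0,-0.1]
    - [0,0,-0.2]
    - [0,0,-0.2]
    - [0,0,-0.2]
    - [0,0,-0.2]
    - [0,0,-0.2]
  dr:
    - [0,0,0]
    - [0,0,0]
    - [0,0,0]
    - [0,0,0]
    - [0,0,0]
    - [0,0,0]
    - [0,0,0]
    - [0,0,0]
    - [0,0,0]
    - [0,0,0]
  claw: [0.74,0.74,0.74,0.74,0.74,0.74,0.74,0.74,0.74,0.74]

```text
time_s: 11.6
tcp_pos: [0.5629, 0.2136, 0.1404]
eef_rot: [180.0, 0.1, 15.5]
contact_force: [0.1, 0.1, -0.1]
gripper_width: 0.0646
gripper_force: 0.0
```

```bash
python3 - <<'E'
from plan import plan
print("blue");plan((563.2,213.8,142,15.5),[(563,213,145,15.5,.78,1),(592,11,125,-17.6,.78,4),(592,11,35,-17.6,.78,3),(592,11,35,-17.6,.78,2),(592,11,35,-17.6,0,6),(592,11,155,-17.6,0,4),(539,302,155,15.5,0,6),(539,302,43,15.5,0,4),(539,302,42,15.5,0,2),(539,302,42,15.5,.74,4),(539,302,162,15.5,.74,4)])
E
```

```text
blue
travel [[-0.001,0.001,-0.006],[-0.014,0.103,0.004],[-0.027,0.204,0.014],[-0.04,0.305,0.024],[-0.053,0.406,0.034],[-0.053,0.406,0.094],[-0.053,0.406,0.154],[-0.053,0.406,0.214],[-0.053,0.406,0.214],[-0.053,0.406,0.214]]
dr [[0,0,0.0],[0,0,0.023],[0,0,0.046],[0,0,0.069],[0,0,0.092],[0,0,0.092],[0,0,0.092],[0,0,0.092],[0,0,0.092],[0,0,0.092]]
claw [0.78, 0.78, 0.78, 0.78, 0.78, 0.78, 0.78, 0.78, 0.78, 0.78]
-> cmd [591.91, 11.1, 35.0, -17.62]
travel [[0.0,0.0,0.0],[0.0,0.0,0.0],[0.0,0.0,0.0],[0.0,0.0,0.0],[0.0,0.0,0.0],[0.0,0.0,0.0],[0.0,0.0,-0.06],[0.0,0.0,-0.12],[0.0,0.0,-0.18],[0.0,0.0,-0.24]]
dr [[0,0,0.0],[0,0,0.0],[0,0,0.0],[0,0,0.0],[0,0,0.0],[0,0,0.0],[0,0,0.0],[0,0,0.0],[0,0,0.0],[0,0,0.0]]
claw [0, 0, 0, 0, 0, 0, 0, 0, 0, 0]
-> cmd [591.91, 11.1, 155.0, -17.62]
travel [[-0.046,-0.087,0.0],[-0.092,-0.174,0.0],[-0.138,-0.261,0.0],[-0.185,-0.348,0.0],[-0.231,-0.435,0.0],[-0.277,-0.522,0.0],[-0.277,-0.522,0.056],[-0.277,-0.522,0.112],[-0.277,-0.522,0.168],[-0.277,-0.522,0.224]]
dr [[0,0,-0.015],[0,0,-0.031],[0,0,-0.046],[0,0,-0.061],[0,0,-0.077],[0,0,-0.092],[0,0,-0.092],[0,0,-0.092],[0,0,-0.092],[0,0,-0.092]]
claw [0, 0, 0, 0, 0, 0, 0, 0, 0, 0]
-> cmd [538.92, 301.78, 43.0, 15.5]
travel [[0.0,0.0,0.001],[0.0,0.0,0.002],[0.0,0.0,0.002],[0.0,0.0,0.002],[0.0,0.0,0.002],[0.0,0.0,0.002],[0.0,0.0,-0.058],[0.0,0.0,-0.118],[0.0,0.0,-0.178],[0.0,0.0,-0.238]]
dr [[0,0,0.0],[0,0,0.0],[0,0,0.0],[0,0,0.0],[0,0,0.0],[0,0,0.0],[0,0,0.0],[0,0,0.0],[0,0,0.0],[0,0,0.0]]
claw [0, 0, 0.74, 0.74, 0.74, 0.74, 0.74, 0.74, 0.74, 0.74]
-> cmd [538.92, 301.78, 162.0, 15.5]
```

Call:
jog_arm:
  travel:
    - [-0.001,0.001,-0.006]
    - [-0.014,0.103,0.004]
    - [-0.027,0.204,0.014]
    - [-0.04,0.305,0.024]
    - [-0.053,0.406,0.034]
    - [-0.053,0.406,0.094]
    - [-0.053,0.406,0.154]
    - [-0.053,0.406,0.214]
    - [-0.053,0.406,0.214]
    - [-0.053,0.406,0.214]
  dr:
    - [0,0,0]
    - [0,0,0.023]
    - [0,0,0.046]
    - [0,0,0.069]
    - [0,0,0.092]
    - [0,0,0.092]
    - [0,0,0.092]
    - [0,0,0.092]
    - [0,0,0.092]
    - [0,0,0.092]
  claw: [0.8,0.8,0.8,0.8,0.8,0.8,0.8,0.8,0.8,0.8]

```text
time_s: 12.85
tcp_pos: [0.5928, 0.0114, 0.0355]
eef_rot: [-180.0, -0.1, -17.6]
contact_force: [-0.5, 0.5, -0.2]
gripper_width: 0.0696
gripper_force: 0.0
```

Call:
jog_arm:
  travel:
    - [0,0,0]
    - [0,0,0]
    - [0,0,0]
    - [0,0,0]
    - [0,0,0]
    - [0,0,0]
    - [0,0,-0.06]
    - [0,0,-0.12]
    - [0,0,-0.18]
    - [0,0,-0.24]
  dr:
    - [0,0,0]
    - [0,0,0]
    - [0,0,0]
    - [0,0,0]
    - [0,0,0]
    - [0,0,0]
    - [0,0,0]
    - [0,0,0]
    - [0,0,0]
    - [0,0,0]
  claw: [0,0,0,0,0,0,0,0,0,0]

```text
time_s: 14.1
tcp_pos: [0.5918, 0.0112, 0.1555]
eef_rot: [180.0, 0.0, -17.6]
contact_force: [0.9, -0.4, -1.0]
gripper_width: 0.0499
gripper_force: 12.0
```

Call:
jog_arm:
  travel:
    - [-0.046,-0.087,0]
    - [-0.092,-0.174,0]
    - [-0.138,-0.261,0]
    - [-0.185,-0.348,0]
    - [-0.231,-0.435,0]
    - [-0.277,-0.522,0]
    - [-0.277,-0.522,0.056]
    - [-0.277,-0.522,0.112]
    - [-0.277,-0.522,0.168]
    - [-0.277,-0.522,0.224]
  dr:
    - [0,0,-0.015]
    - [0,0,-0.031]
    - [0,0,-0.046]
    - [0,0,-0.061]
    - [0,0,-0.077]
    - [0,0,-0.092]
    - [0,0,-0.092]
    - [0,0,-0.092]
    - [0,0,-0.092]
    - [0,0,-0.092]
  claw: [0,0,0,0,0,0,0,0,0,0]

```text
time_s: 15.35
tcp_pos: [0.5389, 0.3019, 0.0416]
eef_rot: [-180.0, 0.0, 15.5]
contact_force: [-0.7, 1.1, -1.1]
gripper_width: 0.05
gripper_force: 12.0
```

Call:
jog_arm:
  travel:
    - [0,0,0.001]
    - [0,0,0.002]
    - [0,0,0.002]
    - [0,0,0.002]
    - [0,0,0.002]
    - [0,0,0.002]
    - [0,0,-0.058]
    - [0,0,-0.118]
    - [0,0,-0.178]
    - [0,0,-0.238]
  dr:
    - [0,0,0]
    - [0,0,0]
    - [0,0,0]
    - [0,0,0]
    - [0,0,0]
    - [0,0,0]
    - [0,0,0]
    - [0,0,0]
    - [0,0,0]
    - [0,0,0]
  claw: [0,0,0.74,0.74,0.74,0.74,0.74,0.74,0.74,0.74]

```text
time_s: 16.6
tcp_pos: [0.539, 0.3018, 0.1626]
eef_rot: [180.0, 0.0, 15.5]
contact_force: [0.8, 1.3, 0.6]
gripper_width: 0.0649
gripper_force: 0.0
```

```bash
python3 - <<'E'
from plan import plan
print("yellow");plan((539,302,162,15.5),[(473.5,-104,145,3.7,.8,7),(473.5,-104,145,3.7,.8,3),(473.5,-104,35,3.7,.8,4),(473.5,-104,35,3.7,0,6),(473.5,-104,155,3.7,0,4),(475,189,155,15.5,0,6),(475,189,43,15.5,0,4),(475,189,42,15.5,0,2),(475,189,42,15.5,.74,4),(475,189,162,15.5,.74,4)])
E
```

```text
yellow
travel [[-0.049,0.107,0.005],[-0.098,0.214,0.01],[-0.147,0.32,0.015],[-0.196,0.427,0.019],[-0.245,0.534,0.024],[-0.294,0.641,0.029],[-0.343,0.747,0.034],[-0.343,0.747,0.034],[-0.343,0.747,0.034],[-0.343,0.747,0.034]]
dr [[0,0,0.005],[0,0,0.009],[0,0,0.014],[0,0,0.019],[0,0,0.023],[0,0,0.028],[0,0,0.033],[0,0,0.033],[0,0,0.033],[0,0,0.033]]
claw [0.8, 0.8, 0.8, 0.8, 0.8, 0.8, 0.8, 0.8, 0.8, 0.8]
-> cmd [473.55, -103.75, 145.0, 3.62]
travel [[0.0,0.0,0.055],[0.0,0.0,0.11],[0.0,0.0,0.165],[0.0,0.0,0.22],[0.0,0.0,0.22],[0.0,0.0,0.22],[0.0,0.0,0.22],[0.0,0.0,0.22],[0.0,0.0,0.22],[0.0,0.0,0.22]]
dr [[0,0,0.0],[0,0,0.0],[0,0,0.0],[0,0,0.0],[0,0,0.0],[0,0,0.0],[0,0,0.0],[0,0,0.0],[0,0,0.0],[0,0,0.0]]
claw [0.8, 0.8, 0.8, 0.8, 0, 0, 0, 0, 0, 0]
-> cmd [473.55, -103.75, 35.0, 3.62]
travel [[0.0,0.0,-0.06],[0.0,0.0,-0.12],[0.0,0.0,-0.18],[0.0,0.0,-0.24],[0.007,-0.097,-0.24],[0.013,-0.194,-0.24],[0.02,-0.292,-0.24],[0.027,-0.389,-0.24],[0.033,-0.487,-0.24],[0.04,-0.584,-0.24]]
dr [[0,0,0.0],[0,0,0.0],[0,0,0.0],[0,0,0.0],[0,0,-0.006],[0,0,-0.011],[0,0,-0.017],[0,0,-0.022],[0,0,-0.028],[0,0,-0.033]]
claw [0, 0, 0, 0, 0, 0, 0, 0, 0, 0]
-> cmd [475.07, 188.93, 155.0, 15.5]
travel [[0.0,0.0,0.056],[0.0,0.0,0.112],[0.0,0.0,0.168],[0.0,0.0,0.224],[0.0,0.0,0.225],[0.0,0.0,0.226],[0.0,0.0,0.226],[0.0,0.0,0.226],[0.0,0.0,0.226],[0.0,0.0,0.226]]
dr [[0,0,0.0],[0,0,0.0],[0,0,0.0],[0,0,0.0],[0,0,0.0],[0,0,0.0],[0,0,0.0],[0,0,0.0],[0,0,0.0],[0,0,0.0]]
claw [0, 0, 0, 0, 0, 0, 0.74, 0.74, 0.74, 0.74]
-> cmd [475.07, 188.93, 42.0, 15.5]
travel [[0.0,0.0,-0.06],[0.0,0.0,-0.12],[0.0,0.0,-0.18],[0.0,0.0,-0.24],[0.0,0.0,-0.24],[0.0,0.0,-0.24],[0.0,0.0,-0.24],[0.0,0.0,-0.24],[0.0,0.0,-0.24],[0.0,0.0,-0.24]]
dr [[0,0,0.0],[0,0,0.0],[0,0,0.0],[0,0,0.0],[0,0,0.0],[0,0,0.0],[0,0,0.0],[0,0,0.0],[0,0,0.0],[0,0,0.0]]
claw [0.74, 0.74, 0.74, 0.74, 0.74, 0.74, 0.74, 0.74, 0.74, 0.74]
-> cmd [475.07, 188.93, 162.0, 15.5]
```

Call:
jog_arm:
  travel:
    - [-0.049,0.107,0.005]
    - [-0.098,0.214,0.01]
    - [-0.147,0.32,0.015]
    - [-0.196,0.427,0.019]
    - [-0.245,0.534,0.024]
    - [-0.294,0.641,0.029]
    - [-0.343,0.747,0.034]
    - [-0.343,0.747,0.034]
    - [-0.343,0.747,0.034]
    - [-0.343,0.747,0.034]
  dr:
    - [0,0,0.005]
    - [0,0,0.009]
    - [0,0,0.014]
    - [0,0,0.019]
    - [0,0,0.023]
    - [0,0,0.028]
    - [0,0,0.033]
    - [0,0,0.033]
    - [0,0,0.033]
    - [0,0,0.033]
  claw: [0.8,0.8,0.8,0.8,0.8,0.8,0.8,0.8,0.8,0.8]

```text
time_s: 17.85
tcp_pos: [0.474, -0.1029, 0.1447]
eef_rot: [-180.0, -0.0, 3.7]
contact_force: [0.2, 0.6, -0.0]
gripper_width: 0.0701
gripper_force: 0.0
```

Call:
jog_arm:
  travel:
    - [0,0,0.055]
    - [0,0,0.11]
    - [0,0,0.165]
    - [0,0,0.22]
    - [0,0,0.22]
    - [0,0,0.22]
    - [0,0,0.22]
    - [0,0,0.22]
    - [0,0,0.22]
    - [0,0,0.22]
  dr:
    - [0,0,0]
    - [0,0,0]
    - [0,0,0]
    - [0,0,0]
    - [0,0,0]
    - [0,0,0]
    - [0,0,0]
    - [0,0,0]
    - [0,0,0]
    - [0,0,0]
  claw: [0.8,0.8,0.8,0.8,0.8,0,0,0,0,0]

```text
time_s: 19.1
tcp_pos: [0.4744, -0.1036, 0.0356]
eef_rot: [-180.0, -0.1, 3.6]
contact_force: [-2.3, 2.0, 7.3]
gripper_width: 0.0502
gripper_force: 11.9
```

Call:
jog_arm:
  travel:
    - [0,0,-0.06]
    - [0,0,-0.12]
    - [0,0,-0.18]
    - [0,0,-0.24]
    - [0.007,-0.097,-0.24]
    - [0.013,-0.194,-0.24]
    - [0.02,-0.292,-0.24]
    - [0.027,-0.389,-0.24]
    - [0.033,-0.487,-0.24]
    - [0.04,-0.584,-0.24]
  dr:
    - [0,0,0]
    - [0,0,0]
    - [0,0,0]
    - [0,0,0]
    - [0,0,-0.006]
    - [0,0,-0.011]
    - [0,0,-0.017]
    - [0,0,-0.022]
    - [0,0,-0.028]
    - [0,0,-0.033]
  claw: [0,0,0,0,0,0,0,0,0,0]

```text
time_s: 20.35
tcp_pos: [0.4749, 0.1904, 0.155]
eef_rot: [-180.0, -0.0, 15.6]
contact_force: [0.2, 0.3, 0.2]
gripper_width: 0.0503
gripper_force: 11.9
```

Call:
jog_arm:
  travel:
    - [0,0,0.056]
    - [0,0,0.112]
    - [0,0,0.168]
    - [0,0,0.224]
    - [0,0,0.225]
    - [0,0,0.226]
    - [0,0,0.226]
    - [0,0,0.226]
    - [0,0,0.226]
    - [0,0,0.226]
  dr:
    - [0,0,0]
    - [0,0,0]
    - [0,0,0]
    - [0,0,0]
    - [0,0,0]
    - [0,0,0]
    - [0,0,0]
    - [0,0,0]
    - [0,0,0]
    - [0,0,0]
  claw: [0,0,0,0,0,0,0.74,0.74,0.74,0.74]

```text
time_s: 21.6
tcp_pos: [0.4752, 0.1889, 0.0418]
eef_rot: [-180.0, -0.0, 15.5]
contact_force: [-0.0, 0.1, -0.1]
gripper_width: 0.0649
gripper_force: 0.0
```

Call:
jog_arm:
  travel:
    - [0,0,-0.06]
    - [0,0,-0.12]
    - [0,0,-0.18]
    - [0,0,-0.24]
    - [0,0.1,-0.26]
    - [0,0.2,-0.28]
    - [0,0.3,-0.3]
    - [0,0.4,-0.32]
    - [0,0.5,-0.34]
    - [0,0.5,-0.34]
  dr:
    - [0,0,0]
    - [0,0,0]
    - [0,0,0]
    - [0,0,0]
    - [0,0,0]
    - [0,0,0]
    - [0,0,0]
    - [0,0,0]
    - [0,0,0]
    - [0,0,0]
  claw: [0.74,0.74,0.74,0.74,0.74,0.74,0.74,0.74,0.74,0.74]

```text
time_s: 22.85
tcp_pos: [0.5426, -0.0548, 0.212]
eef_rot: [180.0, -0.0, 15.3]
contact_force: [-0.2, 0.2, -0.0]
gripper_width: 0.0649
gripper_force: 0.0
```

```bash
python3 - <<'E'
from h import *
from plant import r
c=r.capture("top"); cv2.imwrite("pics/top1.png",c["pixels"][:,:,::-1]); P=cloud(c); Z=P[...,2]
for n,(x,y) in dict(red=(563.5,214.1),blue=(538.9,302.6),yellow=(474.7,189.3),black=(450.5,278.1),green=(470,-219),plain=(591.5,-232.5)).items():
    zt=.043 if n=="black" else .07
    m=(abs(Z-zt)<.009)&(abs(P[...,0]-x/1000)<.05)&(abs(P[...,1]-y/1000)<.05)
    q=P[m]; print(n,m.sum(),np.round(np.median(q[:,2])*1000,1) if m.sum() else"",rect(q[:,:2]) if m.sum() else "",(x,y))
E
```

```text
red 26 72.7 (array([540.2, 227.7]), array([16.1,  8.6]), 20.2) (563.5, 214.1)
blue 429 73.6 (array([539.4, 301.5]), array([52.3, 50.6]), 15.2) (538.9, 302.6)
yellow 93 73.4 (array([469.3, 206.4]), array([50.4, 11.4]), 15.2) (474.7, 189.3)
black 283 44.0 (array([450.3, 276.6]), array([47.6, 46.7]), 49.1) (450.5, 278.1)
green 433 67.8 (array([ 469.7, -218.8]), array([50.7, 52.4]), 27.0) (470, -219)
plain 325 66.9 (array([ 592.2, -232.8]), array([50.4, 51.2]), 17.2) (591.5, -232.5)
```

View pics/top1.png

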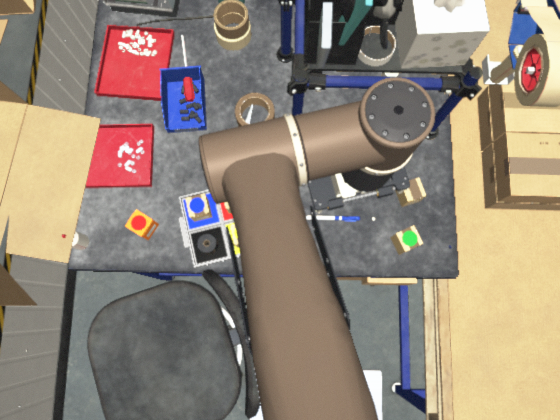

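The blue box and the roll are centred, and the green and plain boxes have not moved. The elbow at (260,160) hides red and yellow, so I'll move aside.

Call:
jog_arm:
  travel:
    - [0,0,-0.06]
    - [-0.048,0.054,-0.12]
    - [-0.096,0.108,-0.12]
    - [-0.144,0.162,-0.12]
    - [-0.192,0.216,-0.12]
    - [-0.24,0.27,-0.12]
    - [-0.287,0.325,-0.12]
    - [-0.287,0.325,-0.12]
    - [-0.287,0.325,-0.12]
    - [-0.287,0.325,-0.12]
  dr:
    - [0,0,0]
    - [0,0,0]
    - [0,0,0]
    - [0,0,0]
    - [0,0,0]
    - [0,0,0]
    - [0,0,0]
    - [0,0,0]
    - [0,0,0]
    - [0,0,0]
  claw: [0.74,0.74,0.74,0.74,0.74,0.74,0.74,0.74,0.74,0.74]

```text
time_s: 24.15
tcp_pos: [0.4474, -0.246, 0.2715]
eef_rot: [-180.0, 0.0, 15.6]
contact_force: [0.3, -0.4, -0.2]
gripper_width: 0.0646
gripper_force: 0.0
```

```bash
python3 - <<'E'
from h import *
from plant import r
c=r.capture("top"); cv2.imwrite("pics/top2.png",c["pixels"][:,:,::-1]); P=cloud(c); Z=P[...,2]
for n,(x,y) in dict(red=(563.5,214.1),blue=(538.9,302.6),yellow=(474.7,189.3),black=(450.5,278.1)).items():
    zt=.043 if n=="black" else .07
    m=(abs(Z-zt)<.009)&(np.hypot(P[...,0]-x/1000,P[...,1]-y/1000)<.05)
    q=P[m]; print(n,m.sum(),np.round(np.median(q[:,2])*1000,1) if m.sum() else"",rect(q[:,:2]) if m.sum() else "",(x,y))
s=r.get_state();print(s["time_s"],s["qd"],s["gripper_force"])
E
```

```text
red 423 73.5 (array([563.3, 213.2]), array([51.6, 49.7]), 16.0) (563.5, 214.1)
blue 434 73.6 (array([539.9, 301.5]), array([51.9, 50.5]), 16.0) (538.9, 302.6)
yellow 437 73.7 (array([474.9, 187.8]), array([51.4, 50.1]), 15.7) (474.7, 189.3)
black 284 43.8 (array([449.9, 277. ]), array([47.1, 46.4]), 53.1) (450.5, 278.1)
24.2 [-0.19342071 -0.02688079  0.0155964   0.11333271  0.03641683  0.23805521] 0.0
```

View pics/top2.png

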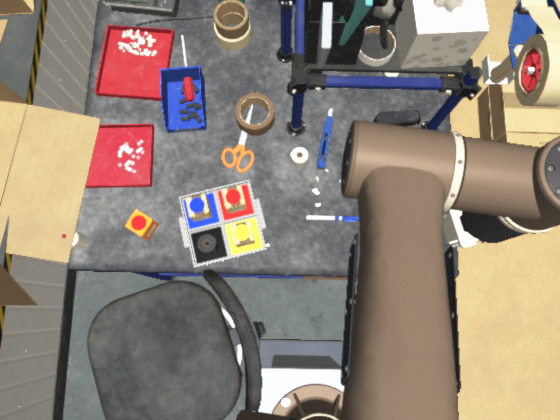

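All four stand centred on their mats: blue (200,207), red (235,197), roll (208,244) and yellow (243,234). Each is within 2 mm of its mat's centre.

```bash
python3 -c "
from plant import r
print(r.close_job())"
```

```text
the job is handed in; nothing more can be done
None
```

The order is packed and handed in at about 24 s (no verdict came back): the red, blue and yellow boxes and the black roll each stand within about 2 mm of the centre of their own mats, and the green and plain boxes were left in place.

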